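# Load the filament carton and hold the bay cover shut

### The job

Leaving the other things on the bench where they are, push the cardboard filament carton along the rollers until it is fully home against the blue end stop of the bay, without lifting it off the rollers. Then turn the red quarter-turn fastener on the raised grey cover until its white slot line is in line with the two yellow marks, press the cover down flush onto its frame so that its orange lips drop behind the carton, and finish while still holding it pressed there: its springs lift it if you let go.

Things in the scene. Friction and masses are not known exactly. Their poses are not given: they have to be found in the camera images.
- station: loading station, fixed to the bench: base 190 x 520 mm, origin on the bench surface. Its y axis runs along the roller track from the open end (y = -270 mm) into the bay, x across it, z up. 14 free grey rollers, y = -250 to 140 mm, tops 33 mm above the bench, lie between aluminium side rails (inner faces x = +-69.5 mm, tops at 48 mm)
- end_stop (a point): middle of the face of the blue end stop that the carton comes to rest against: station x = 0, y = 155 mm, 58 mm above the bench. The bay has side walls from y = 75 to 165 mm, 89 mm high. Behind the stop is a dark block (y = 165 to 245 mm, top 89 mm) with the keyway for the fastener's pin
- carton_center (a point): centre (half-way up) of the cardboard carton, 130 x 130 mm, 50 mm high, 0.3 to 0.54 kg, riding on the rollers with its centre 58 mm above the bench, square to the track within a few degrees. Fully home, its centre is at station y = 90 mm and its rear face at y = 25 mm. It rolls easily
- cover (a joint): how far the grey bay cover is pressed down, in m: 0 = sprung up 22 mm above the frame (as it starts), 0.022 = flush on the frame. It moves only straight down and stays level; its springs push back with about 2 N at 0 and 10 N when flush. It cannot go flush while the carton is not home or the fastener is not aligned
- cover_top (a point): point on the top face of the cover at station x = 0, y = 125 mm: 119 mm above the bench when raised, 97 mm when flush. The plate is 8 mm thick, 160 mm wide (x), from y = 75 to 245 mm; from it two arms at x = +-56 to +-80 mm reach back to y = 9 mm, with a free gap 112 mm wide between them: keep the gripper, if wider, above 119 mm while pushing there
- lip (a point): middle of the orange lip under the end of the +x arm of the cover (the -x arm has the same at x = -62.5 mm), at station x = 62.5, y = 13 mm; lips 8 mm thick (y), 22 mm long. They clear the carton's top by 6 mm when raised and drop behind its rear face when flush, with 8 mm of play
- fastener (a joint): angle of the fastener in rad about the vertical, counter-clockwise from above positive; 0 = slot in line with the yellow marks (wing along the station's y axis). It turns from -0.5 to 1.6 with no click or stop at 0, and is stiff enough (0.05 Nm) to stay where it is left
- wing (a point): grip point of the fastener's red wing, on its axis at station x = 0, y = 205 mm, 27 mm above the cover's top face (146 mm above the bench when raised); goes down with the cover. The wing is a bar 44 mm long (its own y axis), 12 mm thick (its own x axis), from 10 to 40 mm above the cover's top face, on a 20 mm round neck, a white slot line along its top
- spool: filament spool, blue with black flanges, 140 mm across, 55 mm high, lying flat; origin under its centre; a bystander, to be left alone
- figure: grey printed figurine, 60 mm across its foot, 150 mm tall; origin under its centre; a bystander, to be left alone
- print_ring: blue printed ring, 64 mm across, 18 mm high; origin under its centre; a bystander, to be left alone
- driver: screwdriver lying on the bench, orange handle; a bystander, to be left alone
- scraper: print scraper (spatula) lying on the bench; a bystander, to be left alone
- bottle: white bottle with red cap, 60 mm across, 150 mm tall; origin under its centre; a bystander, to be left alone
- bin: blue open parts bin, 120 x 160 x 50 mm; origin under its centre; a bystander, to be left alone
Mind the look-alikes: they are no part of the job. Of the things that look like the part that bears carton_center, the largest one is meant.

How it is judged (in metres and radians):
On the way, in this order (a step that is already met when the one before it is completed fails the run):
1. the carton is fully home in the bay, within 7 mm of the end stop, on the rollers (y of carton_center in the frame of station above 0.083 m and z of carton_center in the frame of station below 0.063 m), for 0.2 s.
2. the fastener's slot is in line with the marks, within 0.15 rad (value of joint fastener between -0.15 and 0.15 rad), for 0.2 s.
3. the cover is pressed flush by the robot, within 1.5 mm (value of joint cover above 0.0205 m and contact force between any of the fingers, the arm and station above 4 N), for 0.3 s.
At the end, for the whole second after the job is handed in: The robot is still pressing on the cover or its fastener (more than 4 N) and the cover is flush within 1.5 mm, the fastener within 0.15 rad of the marks, and the carton on the rollers within 7 mm of the end stop (all of step 1 and all of step 2 and all of step 3); the arm keeps its last pose, push and grip.
It fails at once if a bystander is shifted by more than 30 mm (distance of any of spool, figure, print_ring, driver, scraper, bottle, bin from where it was at the start of the episode above 0.03 m).
It fails at once if the carton is lifted more than 20 mm off the rollers or tipped (height (world z) of carton_center above 0.078 m or angle between carton_center's own z axis and vertical above 0.3 rad).
It also fails if it takes over 48 s, if anything falls off the work surface, if the arm or the gripper's body presses on something with over 40 N, if the wrist force passes 120 N, or if a joint passes its speed limit or range.

### The arm

A 7-joint arm with a two-finger parallel gripper is mounted at the origin on the work surface. World frame = base frame: x ahead of the robot, y to its left, z up, the work surface at z = 0. Lengths are in mm, angles in rad, forces in N, time in s.
With the tool pointing down it reaches from about 400 to 900 mm from the base axis. Payload 5.6 kg.
Tool frame: the origin (TCP) lies midway between the tips of the shut fingers; the grasp point (between the pads) lies 19 mm behind it; z points along the fingers, y is the line along which they close (so a half turn about z gives the same grasp; the last joint's range is limited). The gripper opens to 92 mm and grips with 3 to 60 N. Pads are 20 mm wide; open, the fingers measure 128 mm over their backs; the gripper's body (75 mm by 189 mm) begins 69 mm behind the grasp point.
Start: joints at [-1.363, 0.468, -0.012, 1.603, 0.006, 1.071, -0.056], TCP at [161.359, 629.661, 189.492] pointing down, gripper open.
Joint ranges: [-2.53, 2.53], [-0.31, 2.02], [-1.57, 1.55], [0.28, 2.44], [-1.29, 4.43], [0.15, 1.84], [-2.92, 2.92]. Speed limits (rad/s): [2.57, 2.57, 3.14, 3.14, 3.14, 3.14, 3.14].

### API

Orientations are given as a rotation vector (axis times angle).
In Python, from cell import robot, grip, kin, viewer gives the robot as it stands. Calls block until the motion is done:
- robot.movep(position, orientation): joint-space move of the TCP to a pose.
- robot.servo_line(position, feed=150, rotation=None): straight line of the TCP; rotation=None keeps the orientation; feed is the mean speed in mm/s.
- robot.goto_joints(angles): joint-space move.
- grip(opening, newtons=None): opening from 0.0 (shut) to 1.0 (fully open); newtons is the grip in N (None keeps the last); returns when the fingers have stopped.
- robot.hold(seconds).
- kin.ik(position, orientation): joint angles nearest the present ones, or None.
- robot.observe(): the state.
- viewer.read_camera(name): name is "side" or "top" or "wrist"; returns the picture (420x560x3 uint8, red, green, blue); there is no depth.
- viewer.camera_info(name): a dict with "camera_matrix" (3x3 intrinsics, pixels), "R" (3x3) and "t" (3): a world point X has camera coordinates R X + t. Camera axes: x right, y down, z forward; pixel columns grow to the right and rows downward; lengths in mm; the calibration is good to about 2 mm. The wrist camera is an equidistant fisheye: a pixel r from the principal point sees the ray r / f radians off the axis. A picture is of the moment at which its call begins: read the wrist's pose just before it. camera_info takes no time and is no camera call; for the wrist camera it gives the pose at the moment of the call.
A pose or a line that the arm cannot do raises robot.IKError and nothing moves.
- robot.job_done(): hands the job in; it is judged then, once.
Trained networks look in the newest picture that a camera, given by its name, has taken for a name from the list of things; names that differ only in an ending like _2 or _b are one class to them, and where a whole thing is asked for, a point or a joint stands for the part that bears it (a point fixed in the world has none). Each returns a list of dicts, best first, with "confidence" (0 to 1); they miss things now and then, are a little off and sometimes report something else, mostly with a low value. They report only what shows in the picture. A call takes as long as a camera call. They do not tell look-alikes from the thing itself.
- viewer.silhouettes(name, camera): "mask" (420x560 bool, what is visible of it).
- viewer.pinpoint(name, camera): "at" ([x, y, z] in mm, in the coordinates of the camera as it stood for that picture, good to about 4 mm: a listed point, or the origin of a listed thing).
The state is a dict: "t": time; "joints": joint angles; "joint_velocities": joint speeds; "joint_torque": joint torques, N m; "tcp_pos": TCP position; "tcp_rot": TCP orientation; "contact_force": force on the tool from outside, world axes, zero at the start; "wrist_torque": the same for the moment, N m; "grip_width": opening from 0.0 (shut) to 1.0 (fully open); "grip_force": force on a finger pad.
Only numpy, scipy, OpenCV 4.12 (cv2) and the standard library are available. Lean on these libraries where they do the work, as an engineer would, in place of code of your own. Each camera call takes 0.05 s, during which the arm holds its last target. There are 200 camera calls.

## Working session

There is one attempt and no reset: what is moved stays moved. The work goes in short steps, each a Python script; the robot and the scene stay as the last script left them, time stands still between calls to the robot, and variables do not carry over. Pictures are saved under pics/ and viewed, at most 10 in all, crops included, and the job is handed in when it is done.

```bash
mkdir -p pics; cat > h.py <<'E'
import numpy as np, cv2
from cell import robot, grip, kin, viewer
def save(cam,fn):
    im=viewer.read_camera(cam); cv2.imwrite('pics/'+fn,im[:,:,::-1]); return im
def world(cam,at,ci=None):
    c=ci or viewer.camera_info(cam); return np.array(c['R']).T@(np.array(at)-np.array(c['t']))
E
python3 - <<'E'
from h import *
np.set_printoptions(precision=1,suppress=True)
ims=[]
for c in ['top','side']:
    ims.append(save(c,c+'0.png'))
    for n in ['station','end_stop','carton_center','cover_top','lip','wing','spool','figure','bottle','bin','print_ring','driver','scraper']:
        for d in viewer.pinpoint(n,c): print(c,n,world(c,d['at']),round(d['confidence'],2))
o=robot.observe();print(o['t'],o['tcp_rot'],o['contact_force'])
E
```

```text
top station [531.   42.5  -5.4] 0.92
top carton_center [512.6 -99.8  55.5] 0.87
top carton_center [ 522.2 -332.3   17.9] 0.73
top carton_center [ 316.4 -114.2   17.1] 0.67
top cover_top [537.1 167.6 120.4] 0.9
top lip [586.2  51.3  95.4] 0.62
top wing [547.1 248.1 141.9] 0.58
top spool [ 772.1 -196.4   -2.8] 0.76
top figure [690.2  80.1  -0.1] 0.83
top figure [590.5  49.4  92.6] 0.54
top bottle [741.5 270.1  -1.3] 0.89
top bottle [ 772.4 -197.9   -0.6] 0.68
top bottle [588.2  51.   95.1] 0.41
top bin [551.  463.4  -0.1] 0.85
top print_ring [403.3 109.8   2. ] 0.46
top print_ring [371.3 420.8  -1.5] 0.39
top driver [369.9 419.4  -2.7] 0.41
top driver [ 510.7 -101.1   56.5] 0.29
top scraper [370.  421.1  -6. ] 0.7
side station [528.5  41.2  -0.2] 0.77
side station [696.4  75.4   1.7] 0.68
side end_stop [545.2 195.6  56.6] 0.85
side carton_center [ 517.8 -102.2   58.3] 0.81
side carton_center [ 320.4 -115.4   18. ] 0.55
side carton_center [ 525.1 -329.    18.8] 0.55
side carton_center [741.9 268.3   2.1] 0.32
side cover_top [554.1 463.1   1.1] 0.47
side lip [591.3  49.9 101.1] 0.58
side wing [548.8 247.2 143.7] 0.48
side wing [403.  103.4   1.8] 0.43
side wing [529.1  40.   -1. ] 0.37
side spool [ 772.4 -191.4    4.3] 0.77
side figure [697.3  76.7   3.3] 0.81
side bottle [ 519.4 -104.4   58.7] 0.71
side bottle [742.6 269.7   4.9] 0.69
side bin [558.  462.6   3. ] 0.65
side print_ring [400.1 102.    1.6] 0.66
side print_ring [368.8 423.9   3.5] 0.65
side driver [649.1 -97.8   0.1] 0.58
side scraper [370.2 422.6   2.5] 0.91
1.4 [0.4 3.1 0. ] [-0.1  0.4 -0.7]
```

View pics/top0.png

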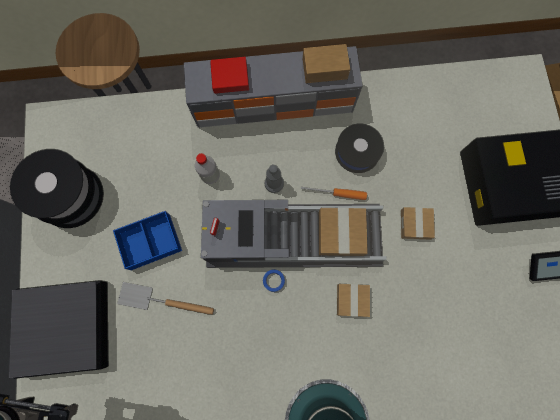

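View pics/side0.png

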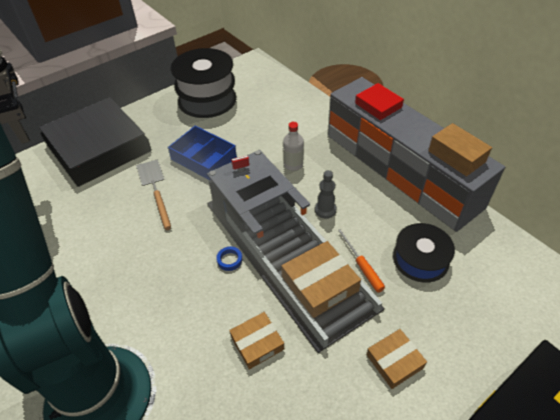

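```bash
cat >> h.py <<'E'
from scipy.spatial.transform import Rotation as Rn
from scipy.optimize import least_squares
obs=[((0,0),(529.8,41.9)),((0,155),(545.2,195.6)),((0,125),(537.1,167.6)),((62.5,13),(588.8,50.6)),((0,205),(548,247.7))]
P,Q=(np.array([o[i] for o in obs],float) for i in (0,1))
def R2(a): return np.array([[np.cos(a),-np.sin(a)],[np.sin(a),np.cos(a)]])
_s=least_squares(lambda v:(P@R2(v[2]).T+v[:2]-Q).ravel(),[530,42,-.09],x_scale=[1,1,.01],loss='soft_l1')
S=_s.x
def st(x,y,z): return np.r_[R2(S[2])@[x,y]+S[:2],z]
def down(a): # tool down, tool y along station x rotated by a (ccw)
    yaw=S[2]+a; y=np.r_[np.cos(yaw),np.sin(yaw),0]; z=np.array([0,0,-1.])
    return Rn.from_matrix(np.c_[np.cross(y,z),y,z]).as_rotvec()
E
python3 - <<'E'
from h import *
np.set_printoptions(precision=3,suppress=True)
print(S,_s.fun.reshape(-1,2))
print('carton st',R2(S[2]).T@(np.array([515,-101])-S[:2]))
im=cv2.imread('pics/top0.png')[:,:,::-1].astype(int)
m=(im[...,0]>120)&(im[...,1]<70)&(im[...,2]<70); m[:, :190]=0; m[:,240:]=0; m[:200]=0;m[250:]=0
c=viewer.camera_info('top');K=np.array(c['camera_matrix']);R=np.array(c['R']);t=np.array(c['t'])
v,u=np.nonzero(m);d=np.c_[u,v,np.ones(len(u))]@np.linalg.inv(K).T@R;C=-R.T@t
X=(C+d*((159-C[2])/d[:,2:]))[:,:2]; q=(X-S[:2])@R2(S[2]); print(len(u),q.mean(0))
w,V=np.linalg.eigh(np.cov(q.T));print(w**.5,V[:,1]); print('theta',np.arctan2(-V[0,1],V[1,1]))
for a in (0,np.pi):
  for p,b in ((st(0,-250,50),0),(st(0,15,50),0),(st(0,205,146),1.3),(st(0,205,120),0)):
    print(a,kin.ik(p,down(a+b)))
cv2.imwrite('pics/crop.png',cv2.resize(im[195:275,190:290,::-1].astype(np.uint8),None,fx=6,fy=6,interpolation=2))
E
```

```text
Traceback (most recent call last):
NameError: name '_s' is not defined
```

```bash
sed -i 's/\b_s\b/sol/g' h.py
python3 - <<'E'
from h import *
np.set_printoptions(precision=3,suppress=True)
print(S,sol.fun.reshape(-1,2))
print('carton st',R2(S[2]).T@(np.array([515,-101])-S[:2]))
im=cv2.imread('pics/top0.png')[:,:,::-1].astype(int)
m=(im[...,0]>120)&(im[...,1]<70)&(im[...,2]<70); m[:, :190]=0; m[:,240:]=0; m[:200]=0;m[250:]=0
c=viewer.camera_info('top');K=np.array(c['camera_matrix']);R=np.array(c['R']);t=np.array(c['t'])
v,u=np.nonzero(m);d=np.c_[u,v,np.ones(len(u))]@np.linalg.inv(K).T@R;C=-R.T@t
X=(C+d*((159-C[2])/d[:,2:]))[:,:2]; q=(X-S[:2])@R2(S[2]); print(len(u),q.mean(0))
w,V=np.linalg.eigh(np.cov(q.T));print(w**.5,V[:,1]); print('theta',np.arctan2(-V[0,1],V[1,1]))
for a in (0,np.pi):
  for p,b in ((st(0,-250,50),0),(st(0,15,50),0),(st(0,205,146),1.3),(st(0,205,120),0)):
    print(a,kin.ik(p,down(a+b)))
cv2.imwrite('pics/crop.png',cv2.resize(im[195:275,190:290,::-1].astype(np.uint8),None,fx=6,fy=6,interpolation=2))
E
```

```text
[528.174  42.867  -0.096] [[-1.626  0.967]
 [-2.14   1.55 ]
 [ 3.079 -0.311]
 [ 2.833 -0.796]
 [-0.138 -0.781]]
carton st [   0.705 -144.467]
21 [ -1.716 204.978]
[ 4.083 12.1  ] [-0.956  0.293]
theta 1.2733857247818536
0 [-0.378  0.664  0.942  2.009 -0.728  0.847  0.884]
0 [-0.592  0.505  0.529  2.021 -0.383  0.712  0.081]
0 [-0.656  0.433  0.23   1.78  -0.118  0.942  0.827]
0 [-0.857  0.493  0.5    1.814 -0.292  0.908 -0.323]
3.141592653589793 [-0.567  0.977  1.338  2.017 -1.089  1.144 -1.965]
3.141592653589793 [-0.15   0.466 -0.027  1.992  0.019  0.684  2.857]
3.141592653589793 [-1.338  0.843  1.345  1.82  -0.879  1.238 -1.662]
3.141592653589793 [-0.36   0.472 -0.156  1.779  0.09   0.898  2.49 ]
```

View pics/crop.png

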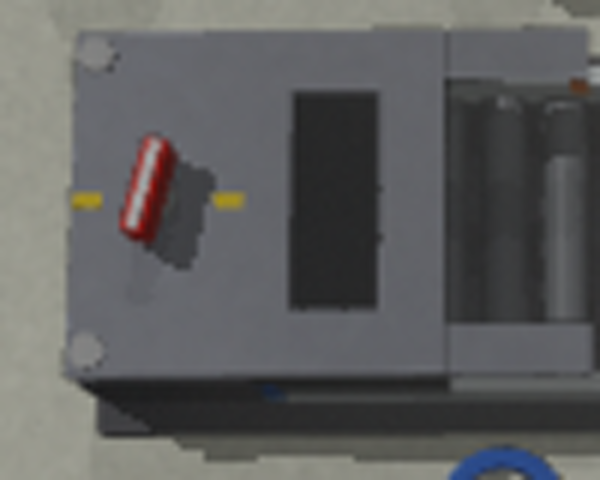

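The crop shows the wing from (157,140) to (135,238), with the yellow marks at (87,200) and (229,200), so the fastener is at about +1.3 rad. Now I'll push the carton.

```bash
python3 - <<'E'
from h import *
np.set_printoptions(precision=1,suppress=True)
o=robot.observe();p=o['tcp_pos'];robot.servo_line([p[0],p[1],260],feed=250)
grip(0.3,20)
robot.movep(st(0,-252,250),down(0))
robot.servo_line(st(0,-252,52),feed=200)
f0=np.array(robot.observe()['contact_force']);print(robot.observe()['t'],f0)
robot.servo_line(st(0,-30,52),feed=60)
robot.servo_line(st(0,5,52),feed=30)
for y in range(7,24,2):
    robot.servo_line(st(0,y,52),feed=20)
    f=np.array(robot.observe()['contact_force'])-f0
    fy=R2(S[2]).T@f[:2]; print(y,fy)
    if abs(fy[1])>6: break
o=robot.observe();print(o['t'],o['tcp_pos'])
save('side','side1.png')
for d in viewer.pinpoint('carton_center','side'): print(R2(S[2]).T@(world('side',d['at'])[:2]-S[:2]),d['confidence'])
E
```

```text
7.175 [-0.2 -0.6  1.8]
7 [-0.5  0.9]
9 [-0.2  1. ]
11 [0.  0.8]
13 [ 0.4 -0.3]
15 [ 3.4 -3. ]
17 [ 4.1 -7.1]
13.8417 [531.2  56.9  52.4]
[  30.2 -370.7] 0.93
[ 3.1 87.9] 0.78
[ -0.3 206.7] 0.25
```

View pics/side1.png

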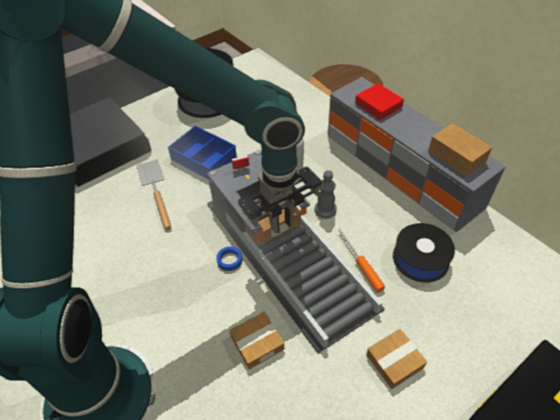

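The carton is against the end stop: 7 N of reaction, network y ≈ 88 mm, and it shows under the cover at (280,225). Next I'll retreat and look at the wing from above.

```bash
python3 - <<'E'
from h import *
np.set_printoptions(precision=3,suppress=True)
robot.servo_line(st(0,-5,52),feed=40)
robot.servo_line(st(0,-5,230),feed=250)
grip(0.6,20)
robot.movep(st(0,205,240),down(1.3))
robot.hold(0.2)
c=viewer.camera_info('wrist'); im=save('wrist','wrist1.png')
for n in('wing','cover_top'):
  for d in viewer.pinpoint(n,'wrist'):
    w=world('wrist',d['at'],c); print(n,R2(S[2]).T@(w[:2]-S[:2]),w,d['confidence'])
# fisheye unprojection of red to top of wing
K=np.array(c['camera_matrix']);R=np.array(c['R']);C=-R.T@np.array(c['t'])
I=im.astype(int)
def pts(m,z):
    v,u=np.nonzero(m);a=(u-K[0,2])/K[0,0];b=(v-K[1,2])/K[1,1];r=np.hypot(a,b)+1e-9
    d=np.c_[np.sin(r)*a/r,np.sin(r)*b/r,np.cos(r)]@R
    return (((C+d*((z-C[2])/d[:,2:]))[:,:2])-S[:2])@R2(S[2])
m=(I[...,0]>110)&(I[...,1]<60)&(I[...,2]<60)
y=(I[...,0]>110)&(I[...,1]>90)&(I[...,2]<70)
for nm,mm,z in(('red',m,159),('yel',y,119)):
    q=pts(mm,z); q=q[np.hypot(*(q-[0,205]).T)<60]
    print(nm,len(q))
    if len(q)<4: continue
    w,V=np.linalg.eigh(np.cov(q.T));print(q.mean(0),w**.5,'ang',np.arctan2(-V[0,1],V[1,1]))
print(robot.observe()['t'],C)
E
```

```text
cover_top [ -1.98  124.287] [538.14  166.769 122.318] 0.7
red 145
[ -4.338 202.881] [ 2.61 12.49] ang 1.2056790107992308
yel 0
17.275 [480.123 271.89  435.065]
```

View pics/wrist1.png

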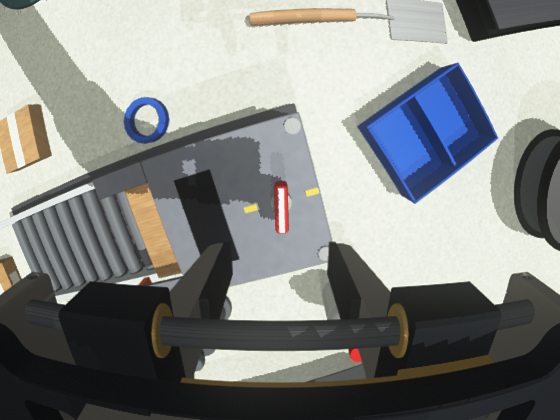

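The wrist view shows the white slot from about (281,185) to (283,230) and the yellow marks at (250,209) and (313,192). I'll unproject these.

```bash
python3 - <<'E'
from h import *
np.set_printoptions(precision=3,suppress=True)
c=viewer.camera_info('wrist');K=np.array(c['camera_matrix']);R=np.array(c['R']);C=-R.T@np.array(c['t'])
I=cv2.imread('pics/wrist1.png')[:,:,::-1].astype(int)
def un(u,v,z):
    a=(u-K[0,2])/K[0,0];b=(v-K[1,2])/K[1,1];r=np.hypot(a,b)+1e-9
    d=np.c_[np.sin(r)*a/r,np.sin(r)*b/r,np.cos(r)]@R
    return (((C+d*((z-C[2])/d[:,2:]))[:,:2])-S[:2])@R2(S[2])
def sel(m,box):
    v,u=np.nonzero(m);k=(u>box[0])&(u<box[1])&(v>box[2])&(v<box[3]);return u[k].astype(float),v[k].astype(float)
yel=(I[...,0]-I[...,2]>60)&(I[...,1]-I[...,2]>40)
ctr=[]
for b in((240,262,198,220),(300,325,182,202)):
    u,v=sel(yel,b);q=un(u,v,119);print('yel',len(u),u.mean(),v.mean(),q.mean(0));ctr.append(q.mean(0))
d=ctr[1]-ctr[0];ya=np.arctan2(-d[0],d[1]);print('mark angle',ya,'mid',(ctr[0]+ctr[1])/2)
wh=(I.min(2)>170);u,v=sel(wh,(270,296,176,240));q=un(u,v,159)
w,V=np.linalg.eigh(np.cov(q.T));V=V[:,1]*np.sign(V[1,1]);print('slot',len(u),q.mean(0),w**.5,np.arctan2(-V[0],V[1]))
E
```

```text
yel 84 250.39285714285714 208.25 [  2.502 173.41 ]
yel 82 311.8414634146341 191.47560975609755 [  2.389 237.34 ]
mark angle 0.0017712178800483407 mid [  2.446 205.375]
slot 288 [  2.023 206.464] [ 2.73  11.502] 1.2803602652672186
```

```bash
python3 - <<'E'
from h import *
np.set_printoptions(precision=2,suppress=True)
X,Y=2.2,206
robot.movep(st(X,Y,200),down(1.28))
f0=np.array(robot.observe()['contact_force'])
robot.servo_line(st(X,Y,131),feed=100)
print(np.array(robot.observe()['contact_force'])-f0)
grip(0.0,40)
o=robot.observe();print('w',o['grip_width'],o['grip_force'],np.array(o['contact_force'])-f0,o['t'])
for a in np.linspace(1.28,0,7)[1:]:
    robot.movep(st(X,Y,131),down(a))
    o=robot.observe();print(a,np.array(o['contact_force'])-f0,o['wrist_torque'],o['grip_width'],o['t'])
c=viewer.camera_info('wrist');save('wrist','wrist2.png');save('top','top2.png')
E
```

```text
[ 0.05 -0.08  1.17]
w 0.11618160773076025 39.90879535675049 [-3.35 -4.48  1.81] 19.15
1.0666666666666667 [-3.52 -4.71  2.18] [-1.15  0.68 -0.01] 0.11967328969044662 19.4417
0.8533333333333333 [-2.91 -4.84  2.71] [-1.18  0.64 -0.05] 0.1180285051440965 19.7333
0.64 [-2.46 -4.97  2.55] [-1.18  0.69 -0.05] 0.11531175782403398 20.025
0.42666666666666664 [-2.72 -4.23  2.03] [-1.28  0.71 -0.02] 0.11450873807010228 20.3167
0.21333333333333337 [-3.61 -4.32  1.89] [-1.26  0.75 -0.04] 0.11700033363889167 20.6083
0.0 [-3.04 -4.72  1.85] [-1.23  0.77 -0.08] 0.1158442687207084 20.9
```

View pics/wrist2.png

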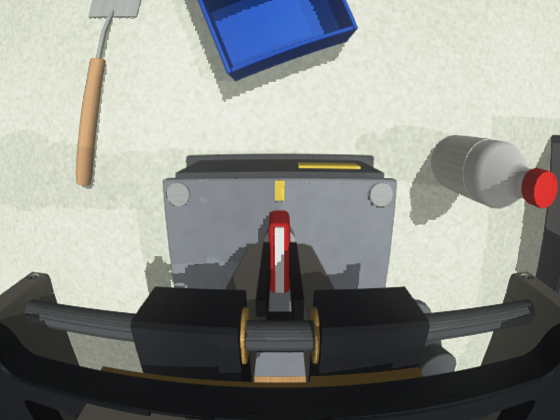

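The slot is in line with the yellow mark (both at column 279). Now I'll press down.

```bash
python3 - <<'E'
from h import *
np.set_printoptions(precision=2,suppress=True)
X,Y=2.2,206
grip(0.0,60)
f0=robot.observe()['contact_force'][2]
robot.servo_line(st(X,Y,113),feed=40)
for z in range(112,102,-1):
    robot.servo_line(st(X,Y,z),feed=20); robot.hold(.1)
    o=robot.observe(); f=o['contact_force'][2]-f0; print(z,o['tcp_pos'][2],f,o['grip_width'])
    if f>22: break
robot.hold(.5)
o=robot.observe();print(o['t'],o['contact_force'],o['tcp_pos'])
for n in('cover_top','wing','lip','carton_center'):
  for cam in('side','top'):
    if n=='cover_top': save(cam,cam+'3.png')
    else: viewer.read_camera(cam)
    for d in viewer.pinpoint(n,cam):
        w=world(cam,d['at']); print(n,cam,R2(S[2]).T@(w[:2]-S[:2]),w[2],d['confidence'])
E
```

```text
112 112.61588207883696 6.976377915714037 0.10603938549997001
111 111.67007276054004 7.111689580090662 0.10991608064959045
110 110.7149867696485 6.582830761090463 0.10811771211120695
109 109.75647890897636 8.154462150792135 0.10748498894467784
108 108.89182210279286 8.506326432795882 0.11079587874058097
107 108.77585873276122 14.958518713881668 0.10947877046132475
106 108.645955933455 21.987766661567598 0.10903504468140056
105 108.49723271626013 27.963530809159778 0.11054099859873448
25.1167 [-13.04  -5.87  29.78] [549.97 246.42 108.49]
cover_top side [ -0.07 127.23] 96.46307649630381 0.95
cover_top top [ -4.93 124.57] 97.40663948665168 0.92
wing side [  1.28 208.  ] 121.91159448859318 0.54
wing side [  6.54 153.82] 54.38808985196269 0.52
lip side [62.22 10.1 ] 80.09716221775608 0.83
lip top [59.23 16.18] 73.73003648585572 0.73
carton_center side [  30.84 -374.55] 18.275330029635047 0.91
carton_center side [-193.68 -173.87] 16.24132808732788 0.83
carton_center side [ 3.66 88.55] 57.564119160886946 0.62
carton_center top [-1.13 91.68] 58.482331617434674 0.94
carton_center top [-191.84 -175.82] 16.52713637759217 0.93
carton_center top [  30.29 -376.  ] 16.56532311685072 0.88
```

View pics/side3.png

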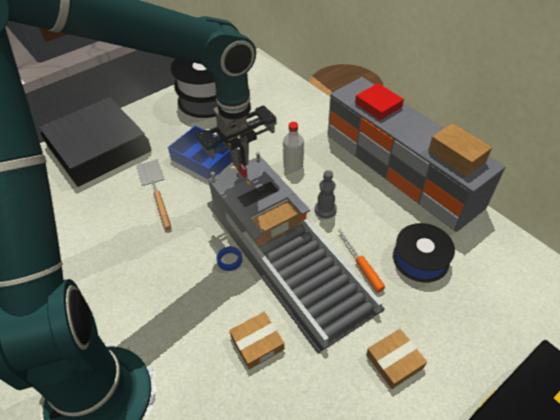

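The cover is flush: it hit a hard stop after 22 mm and its top is at 97 mm. The lips are down behind the carton at (262,238)–(305,212), and the carton is at y ≈ 90. I'm handing it in.

```bash
python3 -c "
from h import *
print(robot.job_done())"
```

```text
the job is handed in; nothing more can be done
None
```

I handed the job in with the carton home against the blue end stop, the fastener in line with the yellow marks, and the cover held flush at about 28 N; the system returned no verdict.

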